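# Hang the condiment caddy on the stud of the braai tool board

## Task

Pick up the empty steel caddy by its wooden carrying bar and hang it on the stud of the tool board: feel for the stud with the keyhole in the caddy's back plate, press the large end over the stud head until the plate is flat against the board, then slide the caddy down, still in hand, until the stud is fully home at the end of the slot. Work gently, as the stud is only clamped in its rail; then let go and leave the caddy hanging upright, with everything else left where it stands.

Things in the scene. Friction and masses are not known exactly. Their poses are not given: they have to be found in the camera images.
- tool_board: Upright teak board fixed to the shelf: 340 wide (y), 22 thick (x), 236 mm high, foot 18 mm high under it. Origin: centre of the plank's underside; x points into the board, the front face (x = -11 mm) looks along -x; z up. A T-slot rail, flush with the face, runs along y 200 mm up and carries one stud (see rail_mid). Hooks 35 mm proud with an opener and a brush hang at y = +132 and -132 mm.
- rail_mid (a point): Middle of the rail on the board's front face; axes as the board. The stud's axis lies along x, level with this point, but is clamped anywhere from y = -25 to +25 mm: not measured, see or feel it. Shank 6 mm diameter, 5.5 mm long; pan head 14 mm diameter (11 at its front), 4.5 thick: its front is 10 mm off the face. Over 25 N of caddy on board or stud is damage.
- caddy: Loose empty steel caddy, 0.45 to 0.75 kg: box 90 deep (x), 120 wide (y), 60 mm high, 3 mm walls; back plate (outer face at x = +45 mm, looks along +x, 3 mm thick, full width) rises to 150 mm. Origin: centre of the underside, z up. Hung, its axes point as the board's, and the plate has 2.5 mm play behind the stud head.
- handle (a point): Centre of the caddy's teak carrying bar (caddy x = -12, z = 122 mm). The bar runs along y: 114 long, 16 thick (x), 22 mm high; 46 mm clear between it and the back plate, free in front. Grip it from above across its thickness, 45 to 60 N. Pressing and rubbing can shift the bar in the grip by a few mm and 0.05 rad.
- keyhole (a point): Centre of the keyhole's round hole, 17.5 mm diameter, on the outer face of the back plate (caddy x = 45, y = 0, z = 100 mm). From it a slot 9 mm wide runs up to z = 123 mm.
- slot_end (a point): Where the stud's axis lies when locked, on the outer face of the back plate (caddy x = 45, y = 0, z = 120 mm): sliding down from hole to lock is 20 mm.
- bowl: Blue ceramic bowl, 130 mm across, 55 mm high, a bystander. Origin under its centre.
- tongs: Aluminium tongs, 310 mm long, 28 mm high, lying on the shelf, a bystander. Origin under the middle, length along its x.
- grinder: Empty acrylic salt grinder with a turning knob, 52 mm across, 146 mm high, a bystander. Origin under its centre.
- sauce_bottle: Amber glass bottle, 60 mm across, 190 mm high, a bystander. Origin under its centre.
- mug: White enamel mug, 80 mm across, 80 mm high, a bystander. Origin under its centre.
- spice_jar: Glass spice jar with steel lid, 48 mm across, 95 mm high, a bystander. Origin under its centre.
There are look-alikes about, which are no part of the job. What is shaped like the caddy but blue is not meant.

How it is judged:
By the outcome, as a careful person would: the job done as asked, in the order asked, and still so for the second after the job is handed in, with the robot touching nothing.
It also fails if it takes over 72 s, if anything falls off the work surface, if the arm or the gripper's body presses on something with over 40 N, if the wrist force passes 120 N, or if a joint passes its speed limit or range.

## Robot

A 6-joint arm with a two-finger parallel gripper is mounted at the origin on the work surface. World frame = base frame: x ahead of the robot, y to its left, z up, the work surface at z = 0. Lengths are in mm, angles in degrees, forces in N, time in s.
With the tool pointing down it reaches from about 350 to 850 mm from the base axis. Payload 8.1 kg.
Tool frame: the origin (TCP) lies midway between the tips of the shut fingers; the grasp point (between the pads) lies 19 mm behind it; z points along the fingers, y is the line along which they close (so a half turn about z gives the same grasp; the last joint's range is limited). The gripper opens to 85 mm and grips with 20 to 120 N. Pads are 22 mm wide; open, the fingers measure 114 mm over their backs; the gripper's body (76 mm by 85 mm) begins 54 mm behind the grasp point. The pads swing forward as they close: fully open they stand 13 mm farther back than shut.
Start: joints at [70.565, 7.471, 85.268, -0, 87.261, -4.893], TCP at [150.628, 580.79, 231.292] pointing down, gripper open.
Joint ranges: [-169.43, 169.43], [-51.17, 129.36], [1.28, 143.12], [-76.62, 256.62], [0, 156.53], [-152.29, 152.29]. Speed limits (degrees/s): [136.94, 136.94, 159.86, 180, 180, 180].

## Interface

Orientations are given as [roll, pitch, yaw] about the fixed x, y, z axes, in that order (R = Rz(yaw) Ry(pitch) Rx(roll)).
In Python, from bench import r gives the robot as it stands. The module is installed in compiled form; this text tells all that it offers.
- The arm moves only by the tool jog_arm, never from a script. Its argument "rows" is a list of rows, each a list of 2 entries, a list of its own where there are three numbers: the shift along the tool's x, y, z in mm, then the turn, a rotation vector about the tool's x, y, z in rad. A call has 1 to 10 rows; each row is the pose to reach, as a shift and turn from the pose commanded when the call began, along the tool's axes at that moment; what a row does not reach only later rows make up. A row lasts 1/10 s, in which the tool goes at most 50 mm and 8.59 degrees, less where a joint would pass 70% of its speed; a pose out of reach is approached as far as the arm can. A call with a gripper value outside its range is refused whole. "grip" is the finger opening in mm, from 0 to 85.4, set as the call begins (left out, the last holds). The fingers move at their own pace and stop on an object; "force" is the grip in N (left out, the last holds). Time passes only in rows, so rows that repeat a pose let the fingers close. It gives the time, the measured TCP pose, the force, the opening and the grip force at its end, in the units of the state.
- r.sense(): the state, without advancing time (a new reading comes with each control period).
- r.snapshot(name): name is "scene" or "side" or "wrist"; returns (picture, depth): 420x560x3 uint8, blue, green, red; 420x560 float32, mm along the optical axis (not along the pixel's ray), 0 where there is no reading.
- r.camera_params(name): a dict with "fx", "fy", "cx", "cy" (pixels), "pose" (4x4, takes a point from camera to world coordinates); the wrist camera has in their place "tool_from_camera" (4x4, takes a point from camera to tool coordinates, whose origin is the TCP and whose axes are the flange's). Camera axes: x right, y down, z forward; pixel columns grow to the right and rows downward; lengths in mm; the calibration is good to about 2 mm. The wrist camera is an equidistant fisheye: a pixel r from the principal point sees the ray r / f radians off the axis. A picture is of the moment at which its call begins: read the wrist's pose just before it. camera_params takes no time and is no camera call.
- r.hand_in(): hands the job in; it is judged then, once.
The state is a dict: "time": time; "joint_pos": joint angles; "qd": joint speeds; "joint_efforts": joint torques, N m; "tool_pos": TCP position; "tcp_rot": TCP orientation; "ft_force": force on the tool from outside, world axes, zero at the start; "wrist_torque": the same for the moment, N m; "finger_gap": finger opening in mm; "grip_force": force on a finger pad.
Only numpy, scipy, OpenCV 4.12 (cv2) and the standard library are available. Lean on these libraries where they do the work, as an engineer would, in place of code of your own. Each camera call takes 0.05 s, during which the arm holds its last target. There are 200 camera calls.

## Working session

There is one attempt and no reset: what is moved stays moved. The work goes in short steps, Python scripts to look and compute and a tool call to move; the robot and the scene stay as the last step left them, time stands still between calls to the robot, and variables do not carry over. Pictures are saved under pics/ and viewed, at most 10 in all, crops included, and the job is handed in when it is done.

Besides the shell and the picture viewer there is one more tool, called as name(argument=value, ...), one argument or row to a line, values as JSON. jog_arm: Moves the arm, as the interface text tells. Its arguments: {"type":"object","properties":{"rows":{"type":"array"},"grip":{"type":"number"},"force":{"type":"number"}},"required":["rows"]}

```bash
mkdir -p pics
python3 - <<'E'
from bench import r
import cv2,numpy as np
print(r.sense())
a=[]
for n in("scene","side"):
    p,d=r.snapshot(n); np.savez(f"{n}0.npz",p=p,d=d,**r.camera_params(n)); cv2.imwrite(f"pics/{n}0.png",p)
    print(n,r.camera_params(n))
print(r.camera_params("wrist"))
E
```

```text
{'time': 0.0, 'joint_pos': array([ 7.05633879e+01,  7.51508830e+00,  8.53308880e+01,  1.97669497e-03,
        8.72629033e+01, -4.89231644e+00]), 'qd': array([ 0.00829546, -0.10698366, -0.02734671,  0.0228961 , -0.04804807,
        0.00079915]), 'joint_efforts': array([-1.66842328e-03, -5.69434619e+01, -5.00535572e+01, -4.22481917e-04,
        1.58406392e-02, -3.33542073e-05]), 'tool_pos': array([150.44562588, 580.24443189, 230.22924127]), 'tcp_rot': array([-1.79891686e+02, -1.12526666e-02,  1.65455597e+02]), 'ft_force': array([-0.22676682,  0.67278639, -0.28390582]), 'wrist_torque': array([0.00317379, 0.04763787, 0.0254837 ]), 'grip_force': 0.0, 'finger_gap': 85.67713109843162}
scene {'fx': 496.8979132506569, 'fy': 496.8979132506569, 'cx': 287.8066579333947, 'cy': 210.08975688575245, 'pose': array([[-6.99333415e-01,  5.38159616e-01, -4.70443410e-01,
         1.08786363e+03],
       [ 7.14734489e-01,  5.17866102e-01, -4.70073729e-01,
         4.86873949e+02],
       [-9.34800225e-03, -6.64980397e-01, -7.46802308e-01,
         1.10133448e+03],
       [ 0.00000000e+00,  0.00000000e+00, 
[... 266 characters left out ...]
1, -4.40019382e-01,  6.93749327e-01,
        -1.15777346e+03],
       [-4.49046506e-03, -8.42782221e-01, -5.38235974e-01,
         9.41687020e+02],
       [ 0.00000000e+00,  0.00000000e+00,  0.00000000e+00,
         1.00000000e+00]])}
{'fx': 325.19226210127806, 'fy': 325.19226210127806, 'cx': 278.0070080003893, 'cy': 210.54969502484008, 'tool_from_camera': array([[ 1.59946639e-05, -9.45359519e-01, -3.26029721e-01,
         8.45618301e+01],
       [ 9.99999983e-01, -4.42673922e-05,  1.77417151e-04,
         8.33525044e-01],
       [-1.82155479e-04, -3.26029718e-01,  9.45359503e-01,
        -1.41470799e+02],
       [ 0.00000000e+00,  0.00000000e+00,  0.00000000e+00,
         1.00000000e+00]])}
```

View pics/scene0.png

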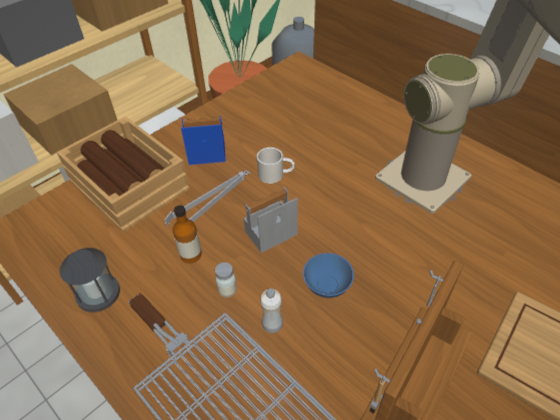

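View pics/side0.png

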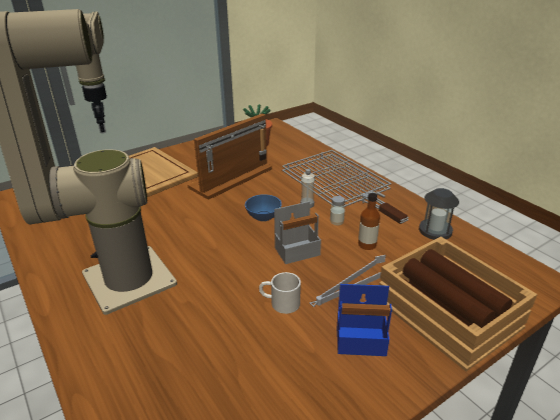

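The scene picture shows the grey caddy at (272,222), the blue look-alike at (204,140) and the board edge-on around (415,340). In the side picture the caddy is at (297,232), the blue one at (362,320) and the board at (232,155) with its stud rail facing this camera. Candidates for "caddy": scene (272,222) grey steel, scene (204,140) blue. I choose the grey one.

```bash
cat > h.py <<'E'
import numpy as np,cv2
def load(n,k=0):
    z=np.load(f"{n}{k}.npz"); return z
def cloud(z,x0,y0,x1,y1):
    v,u=np.mgrid[y0:y1,x0:x1]; d=z['d'][y0:y1,x0:x1]; p=z['p'][y0:y1,x0:x1]
    P=np.stack([(u-z['cx'])/z['fx']*d,(v-z['cy'])/z['fy']*d,d],-1)@z['pose'][:3,:3].T+z['pose'][:3,3]
    return P,p,d>0,u,v
def plane(Q,it=400,t=2.5):
    rng=np.random.default_rng(0);b=None
    for _ in range(it):
        s=Q[rng.choice(len(Q),3,replace=False)];n=np.cross(s[1]-s[0],s[2]-s[0]);n/=np.linalg.norm(n)+1e-9
        m=abs((Q-s[0])@n)<t
        if abs(n[2])<.3 and (b is None or m.sum()>b.sum()):b=m
    c=Q[b].mean(0);n=np.linalg.svd(Q[b]-c,full_matrices=False)[2][2]
    return c,n*np.sign(n[1]),b
E
python3 - <<'E'
from h import *
S=load("scene");D=load("side")
def rep(t,z,box,zmin,zmax):
    P,p,ok,u,v=cloud(z,*box);m=ok&(P[...,2]>zmin)&(P[...,2]<zmax);Q=P[m]
    c,n,b=plane(Q);I=Q[b];e=np.array([n[1],-n[0],0]);e/=np.linalg.norm(e)
    s=I@e
    print(t,len(Q),b.sum(),"c",c.round(1),"n",n.round(3),"yaw",np.degrees(np.arctan2(n[1],n[0])).round(2),"lat",np.percentile(s,[0,1,50,99,100]).round(1),"z",np.percentile(I[:,2],[0,1,99,100]).round(1),"mid",(c+e*((np.percentile(s,.5)+np.percentile(s,99.5))/2-c@e)).round(1))
rep("caddy scene",S,(240,185,305,252),70,160)
rep("caddy side",D,(268,195,325,265),70,160)
rep("caddy side front",D,(268,195,325,265),10,55)
rep("board side",D,(185,110,275,195),30,250)
P,p,ok,u,v=cloud(D,268,195,325,265)
hsv=cv2.cvtColor(p,cv2.COLOR_BGR2HSV);m=ok&(hsv[...,1]>110)&(P[...,2]>95)&(P[...,2]<140)
Q=P[m];c=Q.mean(0);w=np.linalg.svd(Q-c,full_matrices=False)[2];s=(Q-c)@w[0]
print("bar",len(Q),np.median(Q,0).round(1),w[0].round(3),s.min(),s.max(),Q[:,2].max(),(c+w[0]*(s.min()+s.max())/2).round(1))
P,p,ok,u,v=cloud(S,240,185,305,252)
hsv=cv2.cvtColor(p,cv2.COLOR_BGR2HSV);m=ok&(hsv[...,1]>110)&(P[...,2]>95)&(P[...,2]<145)
Q=P[m];c=Q.mean(0);w=np.linalg.svd(Q-c,full_matrices=False)[2];s=(Q-c)@w[0]
print("barS",len(Q),np.median(Q,0).round(1),w[0].round(3),s.min(),s.max(),Q[:,2].max(),(c+w[0]*(s.min()+s.max())/2).round(1))
c=cv2.resize(D['p'][190:270,262:342],None,fx=7,fy=7,interpolation=2)[:,:]
d=cv2.resize(D['p'][105:205,180:280],(560,560),interpolation=2)
cv2.imwrite("pics/crop0.png",np.hstack([c[:,:400],d[:,:400]]))
E
```

```text
caddy scene 1291 687 c [ 503.3 -138.1  112. ] n [0.226 0.974 0.005] yaw 76.92 lat [460.2 461.2 522.6 578.4 580.7] z [ 70.2  71.2 151.3 152.4] mid [ 501.7 -137.7  112. ]
caddy side 945 359 c [ 489.8 -136.7  123.4] n [ 0.227  0.974 -0.004] yaw 76.87 lat [454.4 454.8 505.2 573.8 575.3] z [ 70.6  73.5 151.4 153.1] mid [ 496.1 -138.2  123.4]
caddy side front 1172 294 c [ 475.1 -222.8   32.1] n [ 0.225  0.974 -0.014] yaw 77.0 lat [453.7 454.3 513.7 573.5 575.7] z [10.2 10.7 53.7 54.3] mid [ 476.7 -223.1   32.1]
board side 3838 1668 c [543.  327.6 139.8] n [-0.197  0.98  -0.004] yaw 101.38 lat [439.5 444.4 593.8 779.4 783.9] z [ 30.2  32.4 237.6 240. ] mid [557.7 330.5 139.8]
bar 303 [ 484.5 -196.1  128.6] [-0.964  0.267 -0.011] -56.45466967429583 65.20341555572426 138.08154132922596 [ 480.5 -193.1  126.2]
barS 335 [ 487.5 -189.1  130.4] [ 0.974 -0.226  0.003] -57.10168366627237 62.365118183559396 137.04604799504114 [ 490.5 -189.5  128. ]
```

View pics/crop0.png

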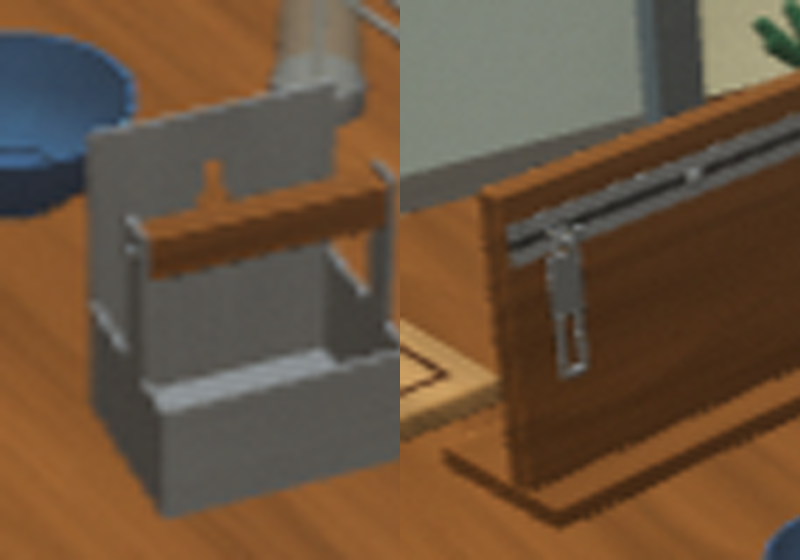

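The crop shows the grey caddy with its bar at crop (270,225) and keyhole at (212,180). On the right is the board's rail with the stud at about (695,175), which is side pixel (233,136). Choice confirmed. Next I locate the rail and stud, and work out the move above the caddy.

```bash
cat >> h.py <<'E'
from scipy.spatial.transform import Rotation as R
def pose(s): return np.array(s['tool_pos']),R.from_euler('xyz',s['tcp_rot'],degrees=True)
def delta(p0,R0,p1,R1):
    return R0.inv().apply(np.array(p1)-p0).round(1),(R0.inv()*R1).as_rotvec().round(4)
def down(yaw): return R.from_euler('xyz',[180,0,yaw],degrees=True)
def ray(z,u,v):
    d=np.array([(u-z['cx'])/z['fx'],(v-z['cy'])/z['fy'],1]);return z['pose'][:3,3],z['pose'][:3,:3]@d
E
python3 - <<'E'
from h import *
from bench import r
D=load("side");S=load("scene")
n=np.array([-.197,.98,0]);n/=np.linalg.norm(n);e=np.array([n[1],-n[0],0])
P,p,ok,u,v=cloud(D,180,100,285,200)
hs=cv2.cvtColor(p,cv2.COLOR_BGR2HSV)
q=P@n;near=ok&(abs(q-214.1)<4)
for a in range(450,790,30):
    m=near&(abs(P@e-a)<6); g=m&(hs[...,1]<90)
    print(a,"z top",P[m][:,2].max().round(1),"rail z",np.percentile(P[g][:,2],[5,50,95]).round(1) if g.sum()>3 else None)
o,d=ray(D,232.7,136.2)
for off in(0,8): 
    t=(214.1-off-o@n)/(d@n);x=o+t*d;print("stud",off,x.round(1),"lat",(x@e).round(1))
m=ok&(q<214.1-5)&(q>214.1-14)&(P[...,2]>180);print("proud",[(a.round(0),) for a in P[m&(abs(P@e-612)<40)]][:20])
# scene cloud board top / front
P,p,ok,u,v=cloud(S,360,255,470,419)
m=ok&(P[...,2]>150);Q=P[m];print("scene board q",np.percentile(Q@n,[1,10,50,90,99]).round(1),"z",np.percentile(Q[:,2],[50,90,99]).round(1),"lat",np.percentile(Q@e,[0,1,99,100]).round(1))
top=Q[Q[:,2]>np.percentile(Q[:,2],90)-6];print("top q",np.percentile(top@n,[2,50,98]).round(1),"fit", np.polyfit(top@e,top@n,1))
p0,R0=pose(r.sense());print(delta(p0,R0,[486.6,-192,240],down(166.9)))
E
```

```text
450 z top 237.3 rail z [191.6 205.5 214.4]
480 z top 237.5 rail z [188.9 202.6 212.2]
510 z top 238.2 rail z [149.9 196.7 213.3]
540 z top 238.6 rail z [186.9 199.1 211.1]
570 z top 236.1 rail z [191.4 201.8 212.4]
600 z top 237.5 rail z [188.3 206.  215. ]
630 z top 237.5 rail z [190.8 203.8 215. ]
660 z top 239.1 rail z [187.2 200.6 212.2]
690 z top 242.0 rail z [189.6 197.  211.9]
720 z top 235.3 rail z [186.1 205.  215.9]
750 z top 235.1 rail z [186.9 202.5 211.8]
780 z top 238.1 rail z None
stud 0 [556.4 330.2 197.6] lat 610.6
stud 8 [551.6 321.1 202.2] lat 604.0
proud [(array([567., 326., 242.]),), (array([596., 333., 233.]),), (array([571., 327., 233.]),), (array([590., 331., 223.]),), (array([565., 325., 227.]),), (array([523., 317., 236.]),), (array([576., 329., 219.]),), (array([532., 318., 229.]),), (array([556., 324., 221.]),), (array([551., 324., 218.]),), (array([560., 325., 216.]),), (array([579., 328., 210.]),), (array([532., 319., 221.]),), (array([568., 324., 210.]),), (array([558., 322., 209.]),), (array([531., 319., 213.]),), (array([549., 321., 208.]),), (array([530., 318., 210.]),), (array([545., 322., 204.]),), (array([547., 318., 205.]),)]
scene board q [183.  208.1 221.9 232.5 233.4] z [234.8 237.4 239.2] lat [447.4 455.6 788.9 790. ]
top q [211.5 222.2 232.6] fit [-3.11768248e-03  2.24164766e+02]
(array([-519.3, -663.2,   -8.6]), array([-0.0016, -0.0001, -0.0251]))
```

jog_arm(
  rows=[
    [[-26,-33,0],[0,0,0]],
    [[-52,-66,0],[0,0,0]],
    [[-78,-99,0],[0,0,-0.005]],
    [[-104,-132,0],[0,0,-0.01]],
    [[-130,-165,0],[0,0,-0.015]],
    [[-156,-198,0],[0,0,-0.02]],
    [[-182,-231,0],[0,0,-0.025]],
    [[-208,-264,0],[0,0,-0.025]],
    [[-234,-297,0],[0,0,-0.025]],
    [[-260,-330,0],[0,0,-0.025]],
  ],
  grip=48,
  force=52,
)

```text
time: 1.1
tool_pos: [319.5, 194.5, 231.0]
tcp_rot: [180.0, 0.0, 166.9]
ft_force: [0.9, 0.0, 0.1]
finger_gap: 47.9
grip_force: 0.0
```

Run:
```python
from h import *
from bench import r
p0,R0=pose(r.sense());print(p0,delta(p0,R0,[486.6,-192,240],down(166.9)))
```

```text
[319.53317269 194.48728178 231.03748549] (array([-250.2, -338.6,   -9. ]), array([0.    , 0.    , 0.0003]))
```

jog_arm(
  rows=[
    [[-25,-34,-1],[0,0,0]],
    [[-50,-68,-2],[0,0,0]],
    [[-75,-102,-3],[0,0,0]],
    [[-100,-136,-4],[0,0,0]],
    [[-125,-170,-5],[0,0,0]],
    [[-150,-204,-6],[0,0,0]],
    [[-178,-240,-7],[0,0,0]],
    [[-206,-278,-8],[0,0,0]],
    [[-232,-314,-9],[0,0,0]],
    [[-250,-338,-9],[0,0,0]],
  ],
)

```text
time: 2.1
tool_pos: [486.5, -192.6, 239.7]
tcp_rot: [-180.0, -0.0, 166.8]
ft_force: [-0.3, 0.5, -0.2]
finger_gap: 47.7
grip_force: 0.0
```

```bash
cat >> h.py <<'E'
def wrist(r,k):
    s=r.sense();p,d=r.snapshot("wrist");c=r.camera_params("wrist")
    np.savez(f"w{k}.npz",p=p,d=d,pos=s['tool_pos'],rot=s['tcp_rot'],**c);cv2.imwrite(f"pics/w{k}.png",p);return np.load(f"w{k}.npz")
def wray(z,u,v):
    # tool-frame origin and rays (z-normalised in camera)
    x=(np.asarray(u,float)-z['cx'])/z['fx'];y=(np.asarray(v,float)-z['cy'])/z['fy'];t=np.hypot(x,y)+1e-9
    d=np.stack([np.sin(t)*x/t,np.sin(t)*y/t,np.cos(t)],-1);T=z['tool_from_camera']
    return T[:3,3],d@T[:3,:3].T,d
def wproj(z,X):
    T=np.linalg.inv(z['tool_from_camera']);c=T[:3,:3]@np.asarray(X,float)+T[:3,3]
    t=np.arctan2(np.hypot(*c[:2]),c[2]);h=c[:2]/(np.hypot(*c[:2])+1e-9);return np.array([z['cx'],z['cy']])+z['fx']*t*h
def wcloud(z):
    v,u=np.mgrid[0:420,0:560];o,d,dc=wray(z,u,v);return o+d*(z['d']/dc[...,2])[...,None]
E
python3 - <<'E'
from h import *
from bench import r
z=wrist(r,1);print(z['pos'],z['rot'])
P=wcloud(z);hs=cv2.cvtColor(z['p'],cv2.COLOR_BGR2HSV)
p0=z['pos'];Rt=R.from_euler('xyz',z['rot'],degrees=True)
W=Rt.apply(P.reshape(-1,3)).reshape(P.shape)+p0
ok=(z['d']>0)&(np.hypot(W[...,0]-486,W[...,1]+192)<80)
m=ok&(abs(W[...,2]-133)<6)&(hs[...,1]>110)
Q=P[m];xy=Q[:,:2].astype(np.float32);rc=cv2.minAreaRect(xy);print("bar",m.sum(),rc,"z",np.median(W[m][:,2]),"tool x",np.percentile(xy[:,0],[0,2,50,98,100]))
E
```

```text
[ 486.52228105 -192.57063829  239.73014121] [-1.79984954e+02 -3.38565474e-02  1.66795004e+02]
bar 2317 ((1.3747482299804688, -0.8853392601013184), (112.04253387451172, 15.177972793579102), 0.07158965617418289) z 131.8015636265606 tool x [-54.63778687 -51.36941925   6.07029629  55.66030609  57.39289474]
```

View pics/w1.png

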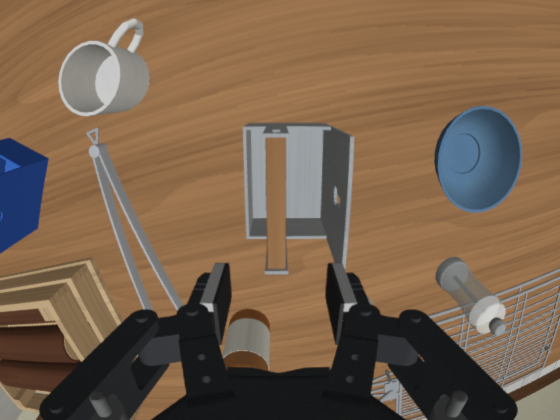

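The wrist picture shows the bar at (276,200), square to the fingers and centred, and the plate with its keyhole at (337,196). The bottle at (248,340) is close beside the hand, so I check its clearance.

Run:
```python
from h import *
D=load("side");S=load("scene")
for t,z,b in(("bottle",D,(355,190,385,252)),("bottleS",S,(170,203,205,265)),("grinder",D,(298,170,318,212)),("jar",D,(328,196,348,224)),("bowl",D,(244,195,284,222)),("mugS",S,(255,147,297,185))):
    P,p,ok,u,v=cloud(z,*b);m=ok&(P[...,2]>25);Q=P[m];print(t,np.median(Q,0).round(0),Q.min(0).round(0),Q.max(0).round(0))
Rt=down(166.9);print("bottle in tool",Rt.inv().apply(np.array([618,-240,0])-[486.5,-192.5,0]))
```

```text
bottle [ 683. -293.   93.] [ 660. -316.   25.] [931. -29. 194.]
bottleS [ 707. -267.  113.] [ 569. -429.   26.] [ 730. -249.  194.]
grinder [670.  12. 105.] [ 516. -155.   25.] [843. 221. 153.]
jar [ 688. -136.   66.] [ 672. -152.   26.] [814.  -5. 101.]
bowl [491.  49.  48.] [ 427. -179.   25.] [571. 120. 153.]
mugS [ 324. -344.   57.] [ 274. -394.   25.] [ 368. -295.   84.]
bottle in tool [-1.38843777e+02 -1.64592115e+01 -2.01567207e-15]
```

jog_arm(
  rows=[
    [[1,-1,20],[0,0,0]],
    [[1,-1,45],[0,0,0]],
    [[1,-1,70],[0,0,0]],
    [[1,-1,95],[0,0,0]],
    [[1,-1,115],[0,0,0]],
    [[1,-1,128],[0,0,0]],
    [[1,-1,136],[0,0,0]],
    [[1,-1,136],[0,0,0]],
  ],
)

```text
time: 2.95
tool_pos: [484.9, -190.4, 103.8]
tcp_rot: [180.0, -0.0, 166.9]
ft_force: [-1.1, 0.6, -0.2]
finger_gap: 48.0
grip_force: 0.0
```

jog_arm(
  rows=[
    [[0,0,0],[0,0,0]],
    [[0,0,0],[0,0,0]],
    [[0,0,0],[0,0,0]],
    [[0,0,0],[0,0,0]],
    [[0,0,0],[0,0,0]],
    [[0,0,0],[0,0,0]],
    [[0,0,0],[0,0,0]],
    [[0,0,0],[0,0,0]],
  ],
  grip=10,
  force=55,
)

```text
time: 3.75
tool_pos: [485.4, -191.1, 104.9]
tcp_rot: [-180.0, 0.1, 166.9]
ft_force: [-1.7, -4.0, 5.0]
finger_gap: 15.0
grip_force: 56.1
```

jog_arm(
  rows=[
    [[0,0,-4],[0,0,0]],
    [[0,0,-12],[0,0,0]],
    [[0,0,-28],[0,0,0]],
    [[0,0,-50],[0,0,0]],
    [[0,0,-75],[0,0,0]],
    [[0,0,-100],[0,0,0]],
    [[0,0,-125],[0,0,0]],
    [[0,0,-142],[0,0,0]],
    [[0,0,-150],[0,0,0]],
    [[0,0,-150],[0,0,0]],
  ],
)

```text
time: 4.75
tool_pos: [485.4, -190.4, 255.1]
tcp_rot: [180.0, 0.1, 166.9]
ft_force: [-0.8, -0.6, -4.9]
finger_gap: 15.1
grip_force: 54.7
```

Run:
```python
from h import *
from bench import r
z=wrist(r,2);print(z['pos'],z['rot'],r.sense()['ft_force'])
p0,R0=pose(r.sense());print(delta(p0,R0,[582,174,255],down(191.4)))
P=wcloud(z);hs=cv2.cvtColor(z['p'],cv2.COLOR_BGR2HSV)
ok=z['d']>0
m=ok&(P[...,2]<10)&(P[...,2]>-60)&(abs(P[...,0])<70)&(P[...,1]>40)&(P[...,1]<75)
Q=P[m];c,n,b=plane(Q,t=1.5);print("plate",m.sum(),b.sum(),c.round(1),n.round(4),"x",Q[b][:,0].min(),Q[b][:,0].max(),"z",Q[b][:,2].min())
print("keyhole guess px",wproj(z,[0,57,3]),wproj(z,[0,57,-17]))
u,v=wproj(z,[0,57,-5]).astype(int);c=z['p'][max(0,v-60):v+60,u-75:u+75];print(u,v);cv2.imwrite("pics/w2c.png",cv2.resize(c,None,fx=5,fy=5,interpolation=2))
```

```text
[ 485.40801101 -190.38224803  255.1099023 ] [1.79994669e+02 6.53840418e-02 1.66911425e+02] [-0.02787569  0.12904039 -5.4711049 ]
(array([-12. , 376.8,  -1. ]), array([ 0.0005, -0.0005, -0.4275]))
plate 8803 8051 [ 28.6  55.  -23.5] [-2.000e-04  9.998e-01  2.230e-02] x -60.519275416915676 60.462921466943456 z -45.77781121376972
keyhole guess px [383.8859325  272.44937334] [395.43996888 292.84032298]
388 280
```

View pics/w2c.png

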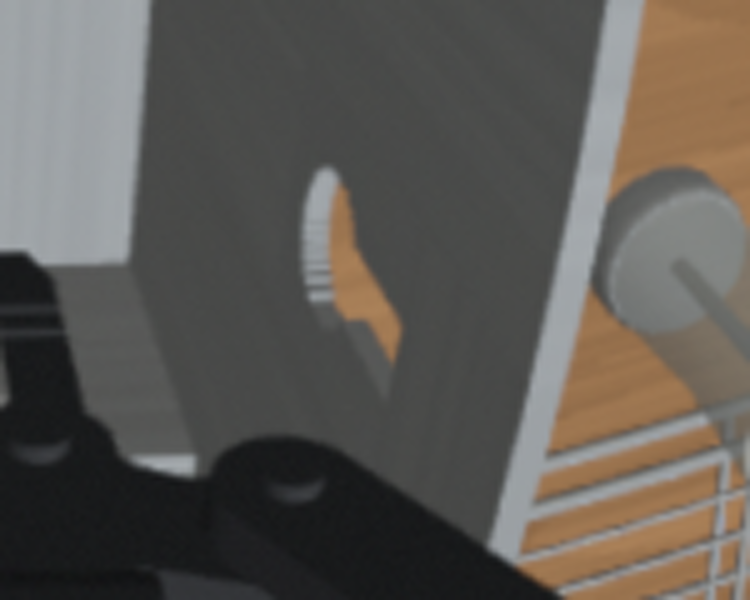

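The crop shows the keyhole clear of the fingers at crop (340,250), with the plate square in the hand and leaning about 1.3°. Next I move to a stage 100 mm in front of the board.

jog_arm(
  rows=[
    [[0,10,0],[0,0,0]],
    [[0,30,0],[0,0,0]],
    [[0,60,0],[0,0,-0.03]],
    [[-2,95,0],[0,0,-0.08]],
    [[-3,135,0],[0,0,-0.13]],
    [[-5,175,0],[0,0,-0.19]],
    [[-7,215,0],[0,0,-0.25]],
    [[-9,250,0],[0,0,-0.31]],
    [[-10,280,0],[0,0,-0.36]],
    [[-11,305,0],[0,0,-0.4]],
  ],
)

```text
time: 5.8
tool_pos: [564.1, 106.7, 252.4]
tcp_rot: [180.0, -0.2, -170.0]
ft_force: [-0.4, 0.0, -4.2]
finger_gap: 15.0
grip_force: 54.8
```

Run:
```python
from h import *
from bench import r
p0,R0=pose(r.sense());print(p0,delta(p0,R0,[582,174,206],down(191.4)))
```

```text
[564.06676993 106.68199782 252.40024927] (array([-29.5,  63.1,  46.4]), array([ 0.0009, -0.0029, -0.0244]))
```

jog_arm(
  rows=[
    [[-6,15,5],[0,0,-0.01]],
    [[-14,32,14],[-0.006,0,-0.024]],
    [[-22,48,26],[-0.012,0,-0.024]],
    [[-28,58,38],[-0.018,0,-0.024]],
    [[-29,63,46],[-0.022,0,-0.024]],
    [[-29,63,46],[-0.022,0,-0.024]],
    [[-29,63,46],[-0.022,0,-0.024]],
    [[-29,63,46],[-0.022,0,-0.024]],
  ],
)

```text
time: 6.6
tool_pos: [583.2, 170.4, 209.2]
tcp_rot: [178.8, 0.1, -168.9]
ft_force: [0.2, -0.4, -5.4]
finger_gap: 15.1
grip_force: 54.7
```

```bash
cat >> h.py <<'E'
def pl(Q,t=1.5):
    c,n,b=plane(Q,t=t);return c,n,Q[b]
def report(z):
    P=wcloud(z);ok=z['d']>0
    m=ok&(P[...,2]<10)&(P[...,2]>-60)&(abs(P[...,0])<70)&(P[...,1]>40)&(P[...,1]<75)
    c,n,I=pl(P[m]);print("plate c",c.round(1),"n",n.round(4),"x",np.percentile(I[:,0],[.3,99.7]).round(1),"top",I[:,2].min().round(1),"y@z=4",(c[1]-(n[2]*(4-c[2])+n[0]*(0-c[0]))/n[1]).round(1))
    m=ok&(P[...,1]>80)&(P[...,1]<260)&(abs(P[...,0])<120)&(P[...,2]<120)&(P[...,2]>-25)
    c,n,I=pl(P[m],2);yb=(c[1]-(n[2]*(4-c[2])+n[0]*(0-c[0]))/n[1]);print("board",m.sum(),len(I),"n",n.round(4),"y@0,4",yb.round(1),"top",np.percentile(I[:,2],1).round(1))
    return P,n,c
E
python3 - <<'E'
from h import *
from bench import r
z=wrist(r,3);print(z['pos'],z['rot'],r.sense()['ft_force'])
P,n,c=report(z)
u,v=wproj(z,[0,147,0]).astype(int);print(u,v)
x0=min(max(0,u-75),410);y0=min(max(0,v-60),300);print("crop",x0,y0);cv2.imwrite("pics/w3c.png",cv2.resize(z['p'][y0:y0+120,x0:x0+150],None,fx=5,fy=5,interpolation=2))
E
```

```text
[583.23269759 170.35103178 209.1519199 ] [ 1.78757140e+02  8.41774735e-02 -1.68867913e+02] [-0.59739636  0.06641436 -4.68835762]
plate c [ 28.3  55.  -23.3] n [-0.001   0.9997  0.0225] x [-56.6  59.9] top -45.8 y@z=4 54.4
board 34519 31112 n [0.0019 0.9998 0.0194] y@0,4 158.8 top -21.3
515 264
crop 410 204
```

View pics/w3c.png

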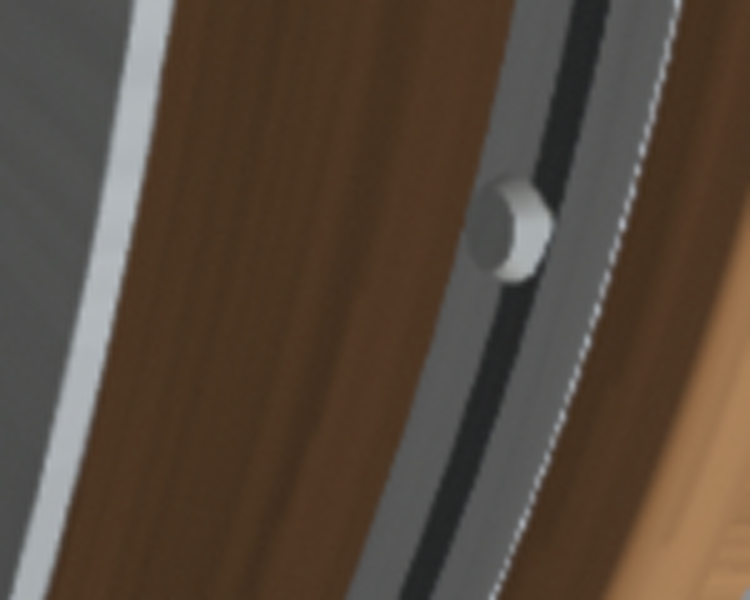

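The crop shows the stud head's front face at crop (491,229), i.e. pixel (508,250), on the rail. I work out the stud and keyhole in the tool frame.

Run:
```python
from h import *
z=np.load("w3.npz")
nb=np.array([.0019,.9998,.0194]);pb=np.array([0,158.8,4])
def cast(u,v,off):
    o,d,_=wray(z,u,v);return o+d*((pb-nb*off-o)@nb/(d@nb))
print("stud front",cast(508.2,249.8,10).round(1))
# refine by front-face ellipse: grey level segmentation
x0,y0=410,204
g=cv2.cvtColor(z['p'],cv2.COLOR_BGR2GRAY);print(g[238:264,500:524])
# rail edges ->height
for s,t in((470,300),(600,170)):pass
for u,v in ((410+515/5,204),(410+680/5,204),(410+345/5,204+120),(410+492/5,204+120)): print("rail edge",cast(u,v,0).round(1))
w=np.load("w2.npz")
th=np.linspace(0,6.283,73)
def circ(cx,cz,y,rad=8.75): 
    a=np.array([wproj(w,[cx+rad*np.cos(t),y-.0223*(cz+rad*np.sin(t)-4),cz+rad*np.sin(t)]) for t in th]);return (a-[313,220])*5
for cx,cz in((0,4.2),(0,2),(0,6)):
    a=circ(cx,cz,54.4);print(cx,cz,"minu",a[a[:,0].argmin()].round(),"minv",a[a[:,1].argmin()].round())
g=cv2.cvtColor(w['p'],cv2.COLOR_BGR2GRAY);print(g[250:300,370:396])
```

```text
stud front [  4.4 148.6  12.4]
[[ 59  57  58  59  59  71  85  87  87  88  85  83  86  87  88  86  74  44
   38  39  39  37  36  46]
 [ 58  58  58  58  61  79  86  86  86  80  79  83  87  90  91  88  65  41
   38  39  39  37  38  53]
 [ 58  58  58  58  63  84  86  80  78  79  85  91  97 101 102  98  67  41
   39  38  37  37  42  69]
 [ 58  58  57  59  68  84  80  76  78  87  97 103 106 110 111 111  91  55
   40  38  38  38  44  77]
 [ 59  58  58  60  73  81  77  75  77  83  97 111 115 117 121 122 119  93
   49  38  37  37  46  82]
 [ 59  59  58  61  75  77  76  75  76  78  87 113 123 126 128 131 132 123
   75  42  37  38  49  85]
 [ 58  59  59  63  76  77  75  75  76  77  79  99 126 132 135 137 141 138
  104  53  38  40  65  87]
 [ 57  59  59  67  76  77  76  76  76  76  78  87 128 139 142 145 148 148
  136  88  46  46  80  88]
 [ 58  58  59  72  77  76  76  76  76  77  77  82 117 146 150 153 155 157
  155 131  74  54  84  88]
 [ 59  57  60  73  76  76  75  75  76  77  77  77  98 153 160 161 163 165
  165 157  94  67  86  88]
 [ 58  57  60  74  77  76  75  76  77  78  76  78  99 162 1
[... 1249 characters left out ...]
 86]
 [ 86  87  88  89  89  88  87  87  88  84  60  45  46  43  40  38  39  57
   85  87  88  88  87  87]
 [ 86  88  88  89  89  88  87  88  88  82  51  38  39  38  36  37  43  74
   86  88  89  87  87  87]
 [ 86  88  89  89  88  87  88  88  87  76  46  38  38  38  39  38  46  81
   86  88  89  87  87  88]]
rail edge [ 30.1 158.3  28.6]
rail edge [ 40.2 158.8  -2.1]
rail edge [-68.6 158.5  28.5]
rail edge [-46.4 159.   -1.8]
0 4.2 minu [303. 252.] minv [328. 176.]
0 2 minu [309. 261.] minv [334. 185.]
0 6 minu [299. 244.] minv [323. 168.]
[[75 74 73 ... 74 74 74]
 [75 74 73 ... 75 74 74]
 [76 74 74 ... 74 74 75]
 ...
 [74 74 72 ... 73 74 75]
 [74 75 73 ... 73 74 75]
 [74 74 74 ... 72 75 74]]
```

jog_arm(
  rows=[
    [[1,8,1],[0,0,0]],
    [[2,18,3],[0,0,0]],
    [[3,30,5],[0,0,0]],
    [[4,42,6],[-0.003,0,-0.003]],
    [[4.4,51,7],[-0.003,0,-0.003]],
    [[4.4,56,7.3],[-0.003,0,-0.003]],
    [[4.4,56,7.3],[-0.003,0,-0.003]],
    [[4.4,56,7.3],[-0.003,0,-0.003]],
    [[4.4,56,7.3],[-0.003,0,-0.003]],
  ],
)

```text
time: 7.55
tool_pos: [567.8, 224.9, 202.2]
tcp_rot: [178.6, 0.0, -168.7]
ft_force: [0.9, -1.1, -3.9]
finger_gap: 15.2
grip_force: 54.8
```

Run:
```python
from h import *
from bench import r
z=wrist(r,4);s=r.sense();print(z['pos'],z['rot'],s['ft_force'],s['wrist_torque'])
P,n,c=report(z)
u,v=wproj(z,[0,95,5]).astype(int);print(u,v)
x0=min(max(0,u-70),420);y0=min(max(0,v-60),300);print("crop",x0,y0)
A=cv2.resize(z['p'][y0:y0+120,x0:x0+70],None,fx=5,fy=5,interpolation=2)
u,v=wproj(z,[0,55,0]).astype(int);a0=u-35;b0=v-60;print("crop2",a0,b0)
B=cv2.resize(z['p'][b0:b0+120,a0:a0+70],None,fx=5,fy=5,interpolation=2)
cv2.imwrite("pics/w4c.png",np.hstack([A,B]))
```

```text
[567.77206518 224.85410303 202.24095991] [ 1.78580604e+02  2.21787505e-02 -1.68666505e+02] [-0.21836262 -0.47475584 -4.62484631] [-0.11918525 -0.06546766  0.03438376]
plate c [ 28.2  55.  -23.4] n [-1.000e-04  9.997e-01  2.240e-02] x [-56.8  59.9] top -45.7 y@z=4 54.4
board 24969 22901 n [-0.0031  0.9997  0.0226] y@0,4 102.2 top -24.5
444 266
crop 374 206
crop2 346 214
```

View pics/w4c.png

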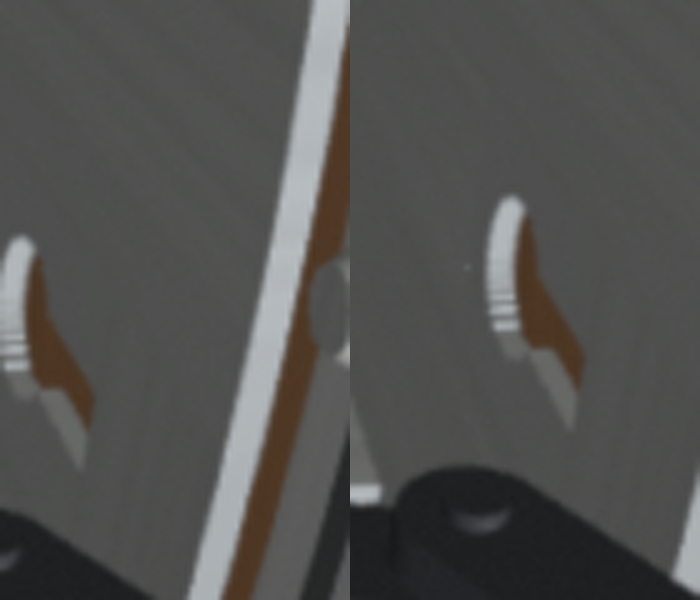

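The crop shows the stud head's front at crop (330,310), pixel (440,268), and the keyhole on the plate: hole rim at (487,270) and (512,197), slot end corners at (584,357) and (571,430). I refine the offset between the two.

Run:
```python
from h import *
from scipy.optimize import least_squares
z=np.load("w4.npz")
nb=np.array([-.0015,.9997,.0222]);pb=np.array([0,102.2,4])
# keyhole
th=np.linspace(0,2*np.pi,145)
def pt(x,zz): return wproj(z,[x,54.4-.0224*(zz-4),zz])
def f(q):
    cx,cz=q;a=np.array([pt(cx+8.75*np.cos(t),cz+8.75*np.sin(t)) for t in th])
    e1=pt(cx+4.5,cz-23);e2=pt(cx-4.5,cz-23)
    return np.r_[a[:,0].min()-373.4,a[:,1].min()-253.2,(e1-[346+234/5,214+357/5]),(e2-[346+221/5,214+430/5])]
s=least_squares(f,[0,5]);print("key",s.x,s.fun.round(1))
s=least_squares(lambda q:f(q)[:2],[0,5]);print("key circle only",s.x,s.fun.round(1))
g=cv2.cvtColor(z['p'],cv2.COLOR_BGR2GRAY);np.set_printoptions(linewidth=200);print(g[252:284,432:456])
for u,v in((440,268),(440.5,267.5)):
    o,d,_=wray(z,u,v);print("stud",(o+d*((pb-nb*10-o)@nb/(d@nb))).round(2))
for u,v in((374+238/5,206+118.0),): 
    o,d,_=wray(z,u,v);print("rail low edge",(o+d*((pb-o)@nb/(d@nb))).round(2))
```

```text
key [0.0149998  5.65570958] [-0.4  0.1  0.3 -0.6 -0.1  0.5]
key circle only [0.40500667 4.98188459] [-0.  0.]
[[181 180 178 161  87  62  61  61  62  62  66  85  90  91  92  92  92  90  90  91  88  63  43  40]
 [181 181 178 150  82  62  61  61  60  60  68  87  90  91  91  92  91  91  91  90  86  55  41  40]
 [182 183 178 117  68  62  61  61  61  62  72  88  90  91  92  92  91  90  91  90  82  50  40  40]
 [184 184 179 109  66  60  61  61  61  63  75  84  85  86  86  90  91  90  91  89  74  45  40  40]
 [186 185 175  94  62  61  61  61  62  66  77  82  86  91  95  95  94  92  91  89  67  43  40  40]
 [184 182 159  85  62  61  61  61  66  76  82  89  95 100 103 105 103 100  94  86  59  42  40  41]
 [184 180 142  77  61  62  64  71  77  87  95 103 106 109 111 113 114 111 100  84  53  40  40  40]
 [183 178 114  68  63  68  75  78  79  85 101 112 114 117 119 120 122 122 114  88  49  40  41  40]
 [182 175 101  63  64  77  79  78  78  80  94 115 122 123 126 128 130 131 127 102  53  40  40  40]
 [181 165  89  62  67  79  79  78  78  80  87 115 128 131 133 135 137 138 137 114  65  53  49  42]

[... 1577 characters left out ...]
7  90]
 [ 61  60  61  61  65  83  89  91  93 106 121 137 150 158 164 168 160 119  75  43  38  48  85  91]
 [ 61  60  62  61  68  86  89  91  93  94  98 110 128 143 142 118  80  55  44  40  41  56  88  91]
 [ 59  61  61  61  72  88  91  91  92  92  92  92  96  98  86  58  40  40  40  39  42  63  88  91]
 [ 61  60  60  62  77  88  90  92  92  92  91  91  91  87  66  43  41  40  39  40  46  80  90  92]
 [ 60  59  60  65  81  89  91  92  92  90  91  92  91  84  58  41  40  39  39  40  50  84  91  92]
 [ 60  60  62  68  85  89  90  92  91  91  91  91  90  79  51  39  39  40  39  41  60  88  91  92]]
stud [-0.52 92.18  4.72]
stud [2.000e-02 9.219e+01 4.320e+00]
rail low edge [-57.44 101.65  24.94]
```

jog_arm(
  rows=[
    [[0,3,-0.6],[0,0,0]],
    [[0,8,-0.5],[0,0,0]],
    [[0,14,-0.4],[0,0,0]],
    [[0,20,-0.3],[0,0,0]],
    [[0,25,-0.2],[0,0,0]],
    [[0,29,-0.1],[0,0,0]],
    [[0,31,0],[0,0,0]],
    [[0,31,0],[0,0,0]],
    [[0,31,0],[0,0,0]],
  ],
)

```text
time: 8.5
tool_pos: [561.5, 255.6, 203.0]
tcp_rot: [178.6, 0.0, -168.6]
ft_force: [0.6, 0.7, -4.3]
finger_gap: 15.1
grip_force: 54.7
```

jog_arm(
  rows=[
    [[0,0.5,0],[0,0,0]],
    [[0,1,0],[0,0,0]],
    [[0,1.5,0],[0,0,0]],
    [[0,2,0],[0,0,0]],
    [[0,2.5,0],[0,0,0]],
    [[0,3,0],[0,0,0]],
    [[0,3,0],[0,0,0]],
  ],
)

```text
time: 9.2
tool_pos: [560.9, 258.7, 203.1]
tcp_rot: [178.6, 0.0, -168.6]
ft_force: [-0.4, 0.5, -4.8]
finger_gap: 14.8
grip_force: 54.7
```

jog_arm(
  rows=[
    [[0,0.5,0],[0,0,0]],
    [[0,1,0],[0,0,0]],
    [[0,1.5,0],[0,0,0]],
    [[0,2,0],[0,0,0]],
    [[0,2,0],[0,0,0]],
  ],
)

```text
time: 9.7
tool_pos: [560.5, 260.6, 203.1]
tcp_rot: [178.6, 0.0, -168.6]
ft_force: [0.1, 0.6, -4.2]
finger_gap: 15.0
grip_force: 54.7
```

jog_arm(
  rows=[
    [[0,0.4,0],[0,0,0]],
    [[0,0.8,0],[0,0,0]],
    [[0,1.2,0],[0,0,0]],
    [[0,1.6,0],[0,0,0]],
    [[0,1.6,0],[0,0,0]],
  ],
)

```text
time: 10.2
tool_pos: [560.2, 262.1, 203.1]
tcp_rot: [178.6, 0.0, -168.6]
ft_force: [-0.1, -0.1, -4.4]
finger_gap: 15.0
grip_force: 54.7
```

jog_arm(
  rows=[
    [[0,0.4,0],[0,0,0]],
    [[0,0.8,0],[0,0,0]],
    [[0,1.2,0],[0,0,0]],
    [[0,1.6,0],[0,0,0]],
    [[0,1.6,0],[0,0,0]],
  ],
)

```text
time: 10.7
tool_pos: [559.9, 263.7, 203.2]
tcp_rot: [178.6, 0.0, -168.6]
ft_force: [-0.2, -0.5, -3.9]
finger_gap: 15.4
grip_force: 54.7
```

jog_arm(
  rows=[
    [[0,0.4,0],[0,0,0]],
    [[0,0.8,0],[0,0,0]],
    [[0,1.2,0],[0,0,0]],
    [[0,1.6,0],[0,0,0]],
    [[0,1.6,0],[0,0,0]],
  ],
)

```text
time: 11.2
tool_pos: [559.6, 265.3, 203.2]
tcp_rot: [178.6, 0.0, -168.6]
ft_force: [-0.1, -0.6, -5.2]
finger_gap: 15.1
grip_force: 54.7
```

jog_arm(
  rows=[
    [[0,0.3,0],[0,0,0]],
    [[0,0.6,0],[0,0,0]],
    [[0,0.9,0],[0,0,0]],
    [[0,1.2,0],[0,0,0]],
    [[0,1.2,0],[0,0,0]],
  ],
)

```text
time: 11.7
tool_pos: [559.3, 266.4, 203.3]
tcp_rot: [178.6, 0.0, -168.6]
ft_force: [0.2, -0.1, -5.8]
finger_gap: 15.3
grip_force: 54.7
```

jog_arm(
  rows=[
    [[0,0.3,0],[0,0,0]],
    [[0,0.6,0],[0,0,0]],
    [[0,0.9,0],[0,0,0]],
    [[0,1.2,0],[0,0,0]],
    [[0,1.2,0],[0,0,0]],
  ],
)

```text
time: 12.2
tool_pos: [559.1, 267.6, 203.3]
tcp_rot: [178.6, 0.0, -168.6]
ft_force: [-0.2, 0.4, -4.8]
finger_gap: 15.2
grip_force: 54.8
```

jog_arm(
  rows=[
    [[0,0.25,0],[0,0,0]],
    [[0,0.5,0],[0,0,0]],
    [[0,0.75,0],[0,0,0]],
    [[0,0.75,0],[0,0,0]],
  ],
)

```text
time: 12.6
tool_pos: [559.0, 268.1, 203.4]
tcp_rot: [178.6, 0.0, -168.7]
ft_force: [-1.2, -2.6, -2.6]
finger_gap: 15.2
grip_force: 55.2
```

jog_arm(
  rows=[
    [[0,0.25,0],[0,0,0]],
    [[0,0.5,0],[0,0,0]],
    [[0,0.5,0],[0,0,0]],
    [[0,0.5,0],[0,0,0]],
  ],
)

```text
time: 13.0
tool_pos: [558.9, 268.5, 203.5]
tcp_rot: [178.6, 0.0, -168.7]
ft_force: [-0.4, -5.2, -2.4]
finger_gap: 14.9
grip_force: 55.8
```

Run:
```python
from h import *
from bench import r
z=wrist(r,5);s=r.sense();print(z['pos'],z['rot'],s['ft_force'],s['wrist_torque'])
P=wcloud(z);ok=z['d']>0
m=ok&(P[...,2]<10)&(P[...,2]>-44)&(abs(P[...,0])<70)&(P[...,1]>40)&(P[...,1]<56.2)
c,n,I=pl(P[m]);print("plate c",c.round(1),"n",n.round(4),"y@z4",(c[1]-n[2]/n[1]*(4-c[2])).round(1))
for a,b in((-30,-22),(-40,-34)):
    pass
m=ok&(P[...,1]>50)&(P[...,1]<75)&(abs(P[...,0]-30)<25)&(P[...,2]<-15)&(P[...,2]>-60)
u,v=wproj(z,[0,58,-30]).astype(int);a0,b0=u-75,v-80;print(a0,b0)
cv2.imwrite("pics/w5c.png",cv2.resize(z['p'][b0:b0+120,a0:a0+150],None,fx=5,fy=5,interpolation=2))
```

```text
[558.94823126 268.51524722 203.497019  ] [ 1.78592270e+02  2.49976007e-02 -1.68657856e+02] [-0.43748437 -5.13532942 -1.94428316] [-1.18626594 -0.06047107 -0.14440052]
plate c [ 27.5  55.  -21.3] n [-0.0012  0.9998  0.0185] y@z4 54.5
331 227
```

View pics/w5c.png

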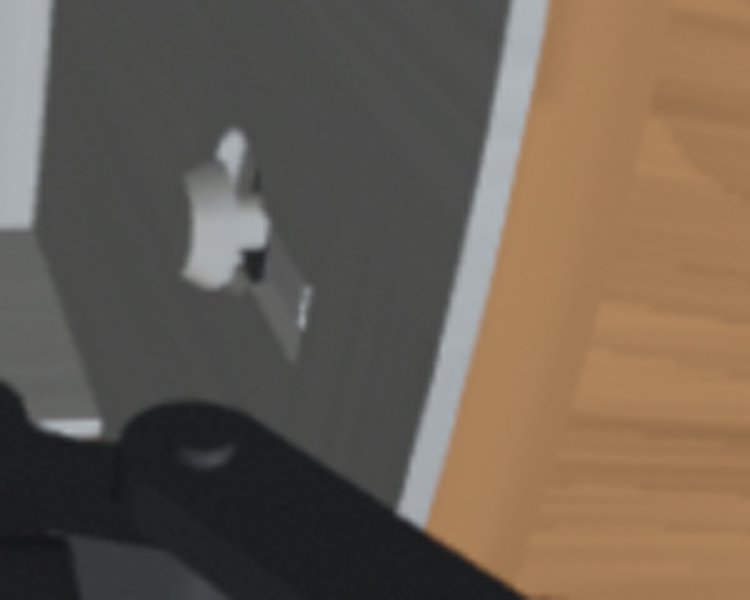

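The crop shows the stud head standing through the keyhole's large end at crop (225,230), with the plate against the board. I even out the press so the plate is flat.

jog_arm(
  rows=[
    [[0,0.2,0],[0.002,0,0]],
    [[0,0.4,0],[0.004,0,0]],
    [[0,0.6,0],[0.005,0,0]],
    [[0,0.8,0],[0.006,0,0]],
    [[0,0.8,0],[0.006,0,0]],
    [[0,0.8,0],[0.006,0,0]],
  ],
)

```text
time: 13.65
tool_pos: [558.8, 269.0, 203.4]
tcp_rot: [179.0, 0.0, -168.7]
ft_force: [1.1, -6.7, -1.1]
finger_gap: 15.3
grip_force: 55.7
```

Run:
```python
from h import *
from bench import r
z=wrist(r,6);s=r.sense();print(z['pos'],z['rot'],s['ft_force'],s['wrist_torque'])
for f in("w3","w4","w5","w6"):
    z=np.load(f+".npz");P=wcloud(z);ok=z['d']>0
    m=ok&(P[...,2]<0)&(P[...,2]>-44)&(P[...,0]>15)&(P[...,0]<55)&(P[...,1]>40)&(P[...,1]<57)
    c,n,I=pl(P[m]);print(f,"plate",m.sum(),"n",n.round(4),"y@z4",(c[1]-n[2]/n[1]*(4-c[2])).round(1), "world nz",R.from_euler('xyz',z['rot'],degrees=True).apply(n).round(4))
```

```text
[558.80791371 269.0162626  203.39486838] [ 1.78972077e+02  1.32154569e-02 -1.68667180e+02] [-1.75423845 -7.52107121 -1.25740978] [-1.5170195  -0.02542221 -0.16391831]
w3 plate 4137 n [1.000e-04 9.998e-01 1.820e-02] y@z4 54.4 world nz [-0.1931  0.9812  0.0035]
w4 plate 4150 n [0.0011 0.9998 0.0177] y@z4 54.4 world nz [-0.1976  0.9803  0.0071]
w5 plate 4238 n [-0.0018  0.9997  0.0246] y@z4 54.3 world nz [-0.1949  0.9808 -0.    ]
w6 plate 4215 n [-0.0021  0.9998  0.0216] y@z4 54.4 world nz [-0.1945  0.9809 -0.0037]
```

jog_arm(
  rows=[
    [[0,-0.2,0],[0,0,0]],
    [[0,-0.3,0.6],[0,0,0]],
    [[0,-0.3,1.3],[0,0,0]],
    [[0,-0.35,2],[0,0,0]],
    [[0,-0.35,2.7],[0,0,0]],
    [[0,-0.4,3.4],[0,0,0]],
    [[0,-0.4,4],[0,0,0]],
    [[0,-0.4,4],[0,0,0]],
  ],
)

```text
time: 14.5
tool_pos: [559.2, 269.1, 199.6]
tcp_rot: [178.9, 0.1, -168.7]
ft_force: [0.7, -5.2, -1.2]
finger_gap: 14.9
grip_force: 55.8
```

jog_arm(
  rows=[
    [[0,0,0.6],[0,0,0]],
    [[0,0,1.2],[0,0,0]],
    [[0,0,1.8],[0,0,0]],
    [[0,-0.05,2.4],[0,0,0]],
    [[0,-0.05,3],[0,0,0]],
    [[0,-0.05,3],[0,0,0]],
  ],
)

```text
time: 15.1
tool_pos: [559.3, 269.1, 196.7]
tcp_rot: [178.9, 0.1, -168.7]
ft_force: [1.8, -5.1, -1.7]
finger_gap: 14.9
grip_force: 55.8
```

jog_arm(
  rows=[
    [[0,0,0.6],[0,0,0]],
    [[0,0,1.2],[0,0,0]],
    [[0,-0.05,1.8],[0,0,0]],
    [[0,-0.05,2.4],[0,0,0]],
    [[0,-0.05,3],[0,0,0]],
    [[0,-0.1,3.6],[0,0,0]],
    [[0,-0.1,4.2],[0,0,0]],
    [[0,-0.1,4.8],[0,0,0]],
    [[0,-0.1,5],[0,0,0]],
    [[0,-0.1,5],[0,0,0]],
  ],
)

```text
time: 16.1
tool_pos: [559.3, 269.1, 191.7]
tcp_rot: [178.9, 0.1, -168.7]
ft_force: [2.0, -5.9, -1.0]
finger_gap: 15.1
grip_force: 55.8
```

jog_arm(
  rows=[
    [[0,0,0.6],[0,0,0]],
    [[0,0,1.2],[0,0,0]],
    [[0,-0.05,1.8],[0,0,0]],
    [[0,-0.05,2.4],[0,0,0]],
    [[0,-0.05,3],[0,0,0]],
    [[0,-0.1,3.6],[0,0,0]],
    [[0,-0.1,4],[0,0,0]],
    [[0,-0.1,4],[0,0,0]],
  ],
)

```text
time: 16.9
tool_pos: [559.3, 269.1, 187.7]
tcp_rot: [178.9, 0.1, -168.7]
ft_force: [1.3, -4.9, -1.8]
finger_gap: 15.1
grip_force: 55.8
```

jog_arm(
  rows=[
    [[0,0,0.5],[0,0,0]],
    [[0,0,1],[0,0,0]],
    [[0,0,1.5],[0,0,0]],
    [[0,0,2],[0,0,0]],
    [[0,0,2],[0,0,0]],
  ],
)

```text
time: 17.4
tool_pos: [559.3, 269.1, 185.7]
tcp_rot: [178.9, 0.1, -168.7]
ft_force: [1.2, -5.0, -2.0]
finger_gap: 15.0
grip_force: 55.8
```

jog_arm(
  rows=[
    [[0,0,0.4],[0,0,0]],
    [[0,0,0.8],[0,0,0]],
    [[0,0,1.2],[0,0,0]],
    [[0,0,1.2],[0,0,0]],
  ],
)

```text
time: 17.8
tool_pos: [559.3, 269.1, 184.5]
tcp_rot: [178.9, 0.1, -168.7]
ft_force: [0.6, -5.8, -0.9]
finger_gap: 15.4
grip_force: 55.9
```

jog_arm(
  rows=[
    [[0,0,0.3],[0,0,0]],
    [[0,0,0.6],[0,0,0]],
    [[0,0,0.8],[0,0,0]],
    [[0,0,0.8],[0,0,0]],
  ],
)

```text
time: 18.2
tool_pos: [559.4, 269.2, 184.0]
tcp_rot: [178.9, 0.1, -168.7]
ft_force: [0.4, -5.7, -0.7]
finger_gap: 15.2
grip_force: 56.1
```

jog_arm(
  rows=[
    [[0,0,0.2],[0,0,0]],
    [[0,0,0.4],[0,0,0]],
    [[0,0,0.6],[0,0,0]],
    [[0,0,0.6],[0,0,0]],
  ],
)

```text
time: 18.6
tool_pos: [559.4, 269.1, 183.8]
tcp_rot: [178.9, 0.1, -168.7]
ft_force: [0.2, -6.1, 2.6]
finger_gap: 15.3
grip_force: 56.4
```

jog_arm(
  rows=[
    [[0,0,0.3],[0,0,0]],
    [[0,0,0.6],[0,0,0]],
    [[0,0,0.6],[0,0,0]],
    [[0,0,0.6],[0,0,0]],
  ],
)

```text
time: 19.0
tool_pos: [559.5, 269.1, 183.6]
tcp_rot: [178.9, 0.1, -168.7]
ft_force: [-1.8, -6.8, 4.5]
finger_gap: 15.3
grip_force: 56.7
```

Run:
```python
from h import *
from bench import r
z=wrist(r,7);s=r.sense();print(z['pos'],z['rot'],s['ft_force'],s['wrist_torque'])
a0,b0=331,227
cv2.imwrite("pics/w7c.png",cv2.resize(z['p'][b0:b0+120,a0:a0+150],None,fx=5,fy=5,interpolation=2))
```

```text
[559.51365094 269.11572619 183.63607119] [ 1.78939346e+02  1.34883369e-01 -1.68662431e+02] [-1.04368821 -6.51986736  4.66104344] [-1.45004976  0.15961519 -0.16076002]
```

View pics/w7c.png

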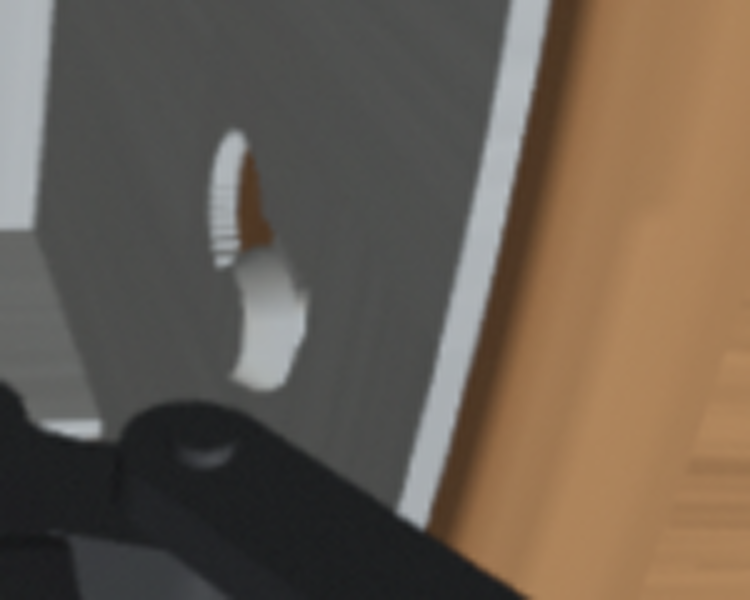

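The crop shows the stud head now over the slot at crop (275,320), with the large hole empty at (240,200), so the stud is home. I ease the press, open the fingers and leave upward.

jog_arm(
  rows=[
    [[0,-0.3,-0.3],[0,0,0]],
    [[0,-0.6,-0.5],[0,0,0]],
    [[0,-0.6,-0.5],[0,0,0]],
  ],
)

```text
time: 19.35
tool_pos: [559.5, 269.0, 183.6]
tcp_rot: [178.9, 0.1, -168.6]
ft_force: [-0.2, -5.2, 4.2]
finger_gap: 15.1
grip_force: 56.5
```

jog_arm(
  rows=[
    [[0,0,0],[0,0,0]],
    [[0,0,0],[0,0,0]],
    [[0,0,0],[0,0,0]],
    [[0,0,0],[0,0,0]],
    [[0,0,0],[0,0,0]],
    [[0,0,0],[0,0,0]],
    [[0,0,0],[0,0,0]],
    [[0,0,0],[0,0,0]],
  ],
  grip=44,
)

```text
time: 20.15
tool_pos: [558.9, 268.8, 182.6]
tcp_rot: [178.9, 0.0, -168.6]
ft_force: [-0.2, 0.0, -0.5]
finger_gap: 44.2
grip_force: 0.0
```

Released. Withdraw upward.

jog_arm(
  rows=[
    [[0,0,-4],[0,0,0]],
    [[0,0,-12],[0,0,0]],
    [[0,0,-24],[0,0,0]],
    [[0,-1,-40],[0,0,0]],
    [[0,-2,-60],[0,0,0]],
    [[0,-5,-85],[0,0,0]],
    [[0,-15,-110],[0,0,0]],
    [[0,-30,-130],[0,0,0]],
    [[0,-40,-140],[0,0,0]],
    [[0,-40,-140],[0,0,0]],
  ],
)

```text
time: 21.15
tool_pos: [568.5, 226.0, 325.0]
tcp_rot: [178.9, 0.3, -168.7]
ft_force: [-0.4, 0.5, 0.0]
finger_gap: 43.7
grip_force: 0.0
```

Run:
```python
from h import *
from bench import r
s=r.sense();print(s['tool_pos'],s['ft_force'],s['time'])
p,d=r.snapshot("side");c=r.camera_params("side");np.savez("side1.npz",p=p,d=d,**c)
cv2.imwrite("pics/side1.png",np.hstack([cv2.resize(p[90:230,170:310],(560,560),interpolation=2)]))
z=np.load("side1.npz");P,q,ok,u,v=cloud(z,170,90,310,230)
n=np.array([-.197,.98,0]);n/=np.linalg.norm(n)
m=ok&(P[...,2]>80)&(P[...,2]<140)&(abs(P@n-(214-92))<6)&(abs(P@[n[1],-n[0],0]-605)<75)
I=P[m];cc,nn,I=pl(I);print("caddy front",cc.round(1),nn.round(3),"z",I[:,2].min(),I[:,2].max())
```

```text
[568.45776611 225.97250186 324.96217667] [-0.36033003  0.49744647  0.03905629] 21.15
caddy front [558.4 238.  110. ] [-0.223  0.975  0.008] z 82.20799907563969 139.93465813448472
```

View pics/side1.png

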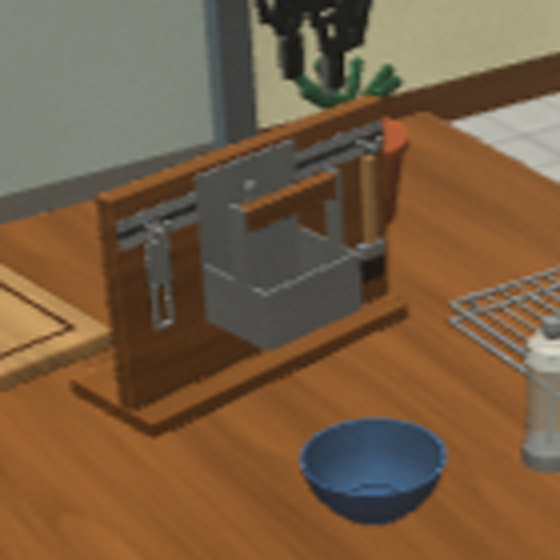

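The caddy hangs upright on the board at picture (270,240), with the stud head visible at (250,185). The opener and brush are on their hooks, the bowl and grinder are in place, and the hand is clear above. I hand the job in.

```bash
python3 -c "
from bench import r
print(r.hand_in())"
```

```text
the job is handed in; nothing more can be done
None
```

The steel caddy hangs upright on the stud, which is home at the end of the slot; the gripper is clear, nothing else was seen to move, and I handed the job in at about 21 s.

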